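Eject the stuck pellet from the press die

TASK

Take the steel plunger out of its rest block, put it into the mouth of the pellet die on the extraction stand and push the stuck pellet gently through the bore until it drops into the catch cup below. Feel for the bore and never press hard: more than 12 N on the plunger would score the die. Then put the plunger back in its rest block, fully home, let go of it and leave the other things alone.

Things in the scene. Friction and masses are not known exactly. Their poses are not given: they have to be found in the camera images.
- stand: Fixed extraction stand: 96 x 96 mm aluminium foot plate and bridge plate joined by four corner posts. Origin at the centre of the foot's underside, z up; the bridge plate's top is 58 mm above it. On the bridge sits the pellet die, a steel cylinder 54 mm in diameter and 45 mm high, held firmly; its top is 103 mm above the origin.
- bridge_top (a point): Centre of the bridge plate's top and of the steel ring on it, 76 mm wide and 4 mm high. The die stands inside the ring, to one side: its vertical axis is 5.5 to 7 mm off this point in any direction, unmeasured. Its 14 mm bore goes right through and opens at the top in a conical countersink 32 mm wide, 9 mm deep: a tip resting lightly on the cone feels a side force towards the axis.
- cup_floor (a point): Centre of the catch cup's floor under the bore. The pellet, a white cylinder 13 mm in diameter and 16 mm long, sticks in the bore, its top 21 to 27 mm below the die's top. It slides under about 3 to 7 N, comes free when the plunger's tip is about 4 mm above the die's underside (at the latest 5 mm below the underside), and drops into this cup.
- cup (a joint): Catch cup, white, 56 mm wide, 13 mm high, on a soft vertical spring under the die: how far it has sunk (m). 0 when empty, about 0.004 with the pellet lying in it, 0.006 at the stop.
- plunger_head (a point): Centre of the plunger's square head. The loose steel plunger (200 g): head 24 x 24 mm, 40 mm high, sides square to this frame's x and y; below it a round shank 12 mm in diameter and 62 mm long with a bevelled tip of 9 mm. z points up from the tip to the head. It stands in the rest block with the head's underside on the block.
- plunger_tip (a point): Centre of the tip of the plunger's shank, 82 mm below the centre of the head, same axes.
- rest_mouth (a point): Fixed rest block, grey, 44 x 44 mm and 66 mm high: centre of the mouth of its 16 mm hole, in the top face; hole 62 mm deep, z up. Plunger fully home: its head rests on the block, the head's centre 20 mm above this point.
- beaker_mid (a point): Bystander: small glass beaker 52 mm wide, 58 mm high; its centre.
- crucible_mid (a point): Bystander: white porcelain crucible 41 mm wide, 33 mm high; its centre.
- bulb_mid (a point): Bystander: red rubber pipette bulb 41 mm wide, 68 mm high; its centre.
Things that resemble listed ones, but are neither listed nor needed, are in the scene too. Several things look just like the part that bears plunger_head: the one meant starts farthest from the robot's base.

How it is judged (in metres and radians):
On the way, in this order (a step that is already met when the one before it is completed fails the run):
1. the plunger is lifted clear out of its rest block (z of plunger_tip in the frame of rest_mouth above 0.005 m), for 0.1 s.
2. the plunger stands in the die's bore, its tip at least 30 mm below the die's top, and the pellet has dropped into the cup (z of plunger_tip in the frame of stand below 0.073 m and horizontal distance between plunger_tip and stand below 0.011 m and value of joint cup above 0.0015 m), for 0.1 s.
At the end, for the whole second after the job is handed in: The pellet lies in the catch cup (cup sunk 1.5 to 5 mm by its weight); the plunger stands upright (within 0.1 rad) in the rest block's hole with its head within 3 mm of the block's top, and is at rest (value of joint cup between 0.0015 and 0.005 m and horizontal distance between plunger_tip and rest_mouth below 0.006 m and z of plunger_head in the frame of rest_mouth below 0.023 m and angle between plunger_head's own z axis and vertical below 0.1 rad and linear speed of plunger below 0.02 m/s); the robot touches nothing.
It fails at once if the plunger's shank is pressed against anything with more than 12 N (contact force between plunger_c0 and anything else above 12 N).
It fails at once if a bystander is moved more than 20 mm (distance of any of beaker_mid, crucible_mid, bulb_mid from where it was at the start of the episode above 0.02 m).
It also fails if it takes over 51 s, if anything falls off the work surface, if the arm or the gripper's body presses on something with over 40 N, if the wrist force passes 120 N, or if a joint passes its speed limit or range.

ROBOT

A 6-joint arm with a two-finger parallel gripper is mounted at the origin on a cart in front of the work surface, level with it; the furniture and walls round the work are solid. World frame = base frame: x ahead of the robot, y to its left, z up, the work surface at z = 0. Lengths are in mm, angles in rad, forces in N, time in s.
With the tool pointing down it reaches from about 350 to 875 mm from the base axis. Payload 15.5 kg.
Tool frame: the origin (TCP) lies on the centre line of the jaws, within the pads' length; the fingertips stand manip.finger_overhang ahead of it and the grasp point (between the pads) lies 3 mm ahead of it (manip.finger_overhang is the distance from the TCP to the fingertips, in mm); z points along the fingers, y is the direction in which the jaws open and shut (so a half turn about z gives the same grasp; the last joint's range is limited). The gripper opens to 85 mm and grips with 20 to 120 N. Pads are 22 mm wide; open, the fingers measure 114 mm over their backs; the gripper's body (76 mm by 85 mm) begins 54 mm behind the grasp point. The pads swing forward as they close: fully open they stand 13 mm farther back than shut.
Start: joints at [-1.288, 0.494, 1.345, -0, 1.302, -0.096], TCP at [230.549, -580.925, 253.277] pointing down, gripper open.
Joint ranges: [-2.91, 2.91], [-0.82, 2.16], [0.22, 2.67], [-1.22, 4.37], [0.12, 2.79], [-3.08, 3.08]. Speed limits (rad/s): [1.89, 1.89, 2.57, 3.01, 3.01, 3.01].

INTERFACE

Orientations are given as a rotation vector (axis times angle).
In Python, from rig import manip gives the robot as it stands.
- The arm moves only by the shell command python3 -m crank 'ROWS' [FORCE]. ROWS is a JSON object of lists of equal length, an entry for each row: "gripper": the gripper's target within -1 to 1 (shut at 1, half-way at 0, fully open at -1); "slide": the shift along the tool's x, y, z in cm, a list of three; "turn": the turn, a rotation vector about the tool's x, y, z in degrees, a list of three. In form: {"gripper": [gripper, ...], "slide": [[x, y, z], ...], "turn": [[wx, wy, wz], ...]}. A call has 1 to 20 rows; each row is the pose to reach, as a shift and turn from the pose measured when the call began, along the tool's axes at that moment; what a row does not reach only later rows make up. A row lasts 1/10 s, in which the tool goes at most 50 mm and 8.59 degrees, less where a joint would pass 70% of its speed; a pose out of reach is approached as far as the arm can. A call with a gripper value outside its range is refused whole. The fingers move at their own pace and stop on an object; FORCE is the grip in N (left out, the last holds). Time passes only in rows, so rows that repeat a pose let the fingers close. It gives the time, the measured TCP pose, the force and the opening at its end, in the units of the state.
- manip.get_state(): the state, without advancing time (a new reading comes with each control period).
- manip.read_camera(name): name is "side" or "top" or "wrist"; returns (picture, depth): 400x640x3 uint8, red, green, blue; 400x640 float32, mm along the optical axis (not along the pixel's ray), 0 where there is no reading.
- manip.get_calibration(name): a dict with "fovy" (degrees; the focal length in pixels is half the picture's height over the tangent of half this angle, whatever the lens; pixels are square), "cx", "cy" (the principal point, pixels), "rvec" (rotation vector, rad) and "tvec" (3), from world to camera coordinates, as OpenCV has them. Camera axes: x right, y down, z forward; pixel columns grow to the right and rows downward; lengths in mm; the calibration is good to about 2 mm. A picture is of the moment at which its call begins: read the wrist's pose just before it. get_calibration takes no time and is no camera call; for the wrist camera it gives the pose at the moment of the call.
- manip.hand_in(): hands the job in, once; it reports no verdict.
The state is a dict: "time_s": time; "joint_pos": joint angles; "joint_vel": joint speeds; "effort": joint torques, N m; "ee_pos": TCP position; "orientation": TCP orientation; "wrist_force": force on the tool from outside, world axes, zero at the start; "wrist_torque": the same for the moment, N m; "gripper_width": finger opening in mm.
Only numpy, scipy, OpenCV 4.12 (cv2) and the standard library are available. Lean on these libraries where they do the work, as an engineer would, in place of code of your own. Each camera call takes 0.05 s, during which the arm holds its last target.

## Working session

There is one attempt and no reset: what is moved stays moved. The work goes in short steps, Python scripts to look and compute and a shell command to move; the robot and the scene stay as the last step left them, time stands still between calls to the robot, and variables do not carry over. Pictures are saved under pics/ and viewed, and the job is handed in when it is done.

```bash
ls; mkdir -p pics; python3 - <<'E'
from rig import manip
import cv2
print(manip.get_state(), manip.finger_overhang)
for n in ("top","side","wrist"):
    p,d=manip.read_camera(n); cv2.imwrite(f"pics/{n}0.png",p[:,:,::-1]); 
    import numpy as np; np.savez(f"{n}0.npz",p=p,d=d)
    print(n,manip.get_calibration(n))
E
```

```text
pics
{'time_s': 0.0, 'joint_pos': array([-1.28850448e+00,  4.94212185e-01,  1.34609646e+00,  3.34505746e-05,
        1.30250191e+00, -9.55091808e-02]), 'joint_vel': array([ 0.00269757,  0.0003841 ,  0.00022175,  0.00043012,  0.0016381 ,
       -0.00188021]), 'effort': array([-1.14322000e-03, -8.82180905e+01, -3.83877110e+01, -2.41597882e-04,
        1.01821404e-02,  2.92901848e-05]), 'ee_pos': array([ 230.46745674, -580.61742866,  252.69394821]), 'orientation': array([-3.08451641e+00, -5.89683407e-01,  1.27921269e-04]), 'wrist_force': array([-0.447757  ,  0.02823166,  0.17742858]), 'wrist_torque': array([ 0.01798569, -0.00706466, -0.06119646]), 'gripper_width': 85.41709327538794} 22.0
top {'fovy': 53.94832377982811, 'cx': 324.47551709011464, 'cy': 196.02121576276662, 'rvec': array([ 2.14203255, -2.19425531,  0.05060267]), 'tvec': array([-301.10066121,  444.07010482,  904.68201015])}
side {'fovy': 54.100481286816674, 'cx': 320.04814598138853, 'cy': 200.35066723210616, 'rvec': array([ 5.10100314e-05, -2.83850887e+00,  1.29758783e+00]), 'tvec': array([418.47280099, 261.67881278, 773.11798855])}
wrist {'fovy': 62.376443119867275, 'cx': 318.2218482304603, 'cy': 203.45624926118003, 'rvec': array([-2.38784228,  1.62196102,  0.24022609]), 'tvec': array([-626.06359457,  -37.19802225,  378.10451057])}
```

View pics/top0.png

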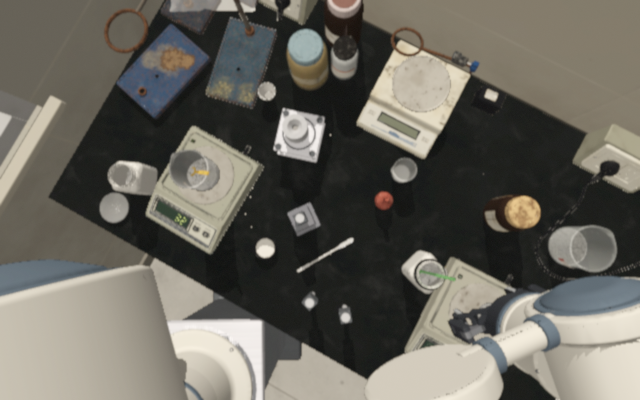

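View pics/side0.png

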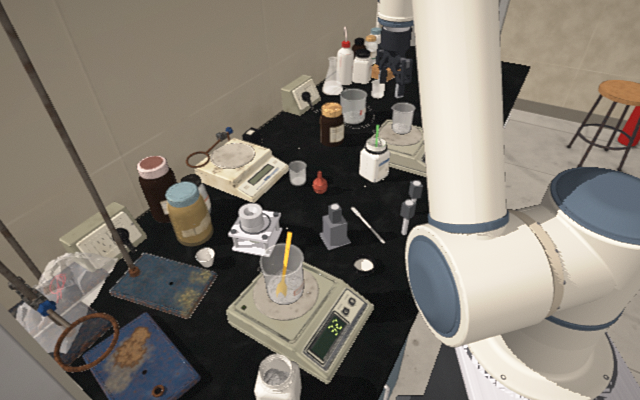

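View pics/wrist0.png

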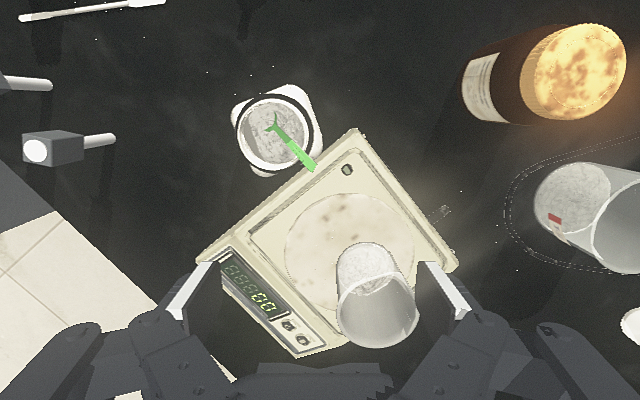

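Three candidates for the plunger: a square head in the grey block at top px (302,219), and two loose ones at (310,298) and (345,314). I'll enlarge them and compute their distances.

```bash
cat > h.py <<'E'
import numpy as np, cv2
from rig import manip
def K(c,h=400):
    f=h/2/np.tan(np.radians(c['fovy'])/2); return np.array([[f,0,c['cx']],[0,f,c['cy']],[0,0,1]])
def ray(c,u,v):
    R,_=cv2.Rodrigues(np.array(c['rvec'])); o=-R.T@np.array(c['tvec'])
    return o,R.T@np.linalg.inv(K(c))@np.array([u,v,1.])
def onz(c,u,v,z):
    o,d=ray(c,u,v); return o+d*(z-o[2])/d[2]
def cloud(c,d):
    v,u=np.mgrid[0:d.shape[0],0:d.shape[1]]
    R,_=cv2.Rodrigues(np.array(c['rvec'])); o=-R.T@np.array(c['tvec'])
    P=np.stack([u,v,np.ones_like(u)],-1)@np.linalg.inv(K(c)).T*d[...,None]
    return P@R+o
E
python3 - <<'E'
from h import *
T=np.load('top0.npz');S=np.load('side0.npz')
ct=manip.get_calibration('top');cs=manip.get_calibration('side')
Pt=cloud(ct,T['d']);Ps=cloud(cs,S['d'])
for n,u,v in [('blockhead',302,219),('p2',310,298),('p3',345,314),('die',298,130),('bulb',384,200),('cup?',264,248),('beaker',403,170),('cruc',266,92)]:
    print(n,Pt[v,u].round(1),np.hypot(*Pt[v,u][:2]).round())
a=cv2.resize(T['p'][90:330,240:400,::-1],None,fx=3.3,fy=2.5*1,interpolation=cv2.INTER_CUBIC)
a=cv2.resize(T['p'][180:330,240:400,::-1],None,fx=4,fy=4,interpolation=cv2.INTER_CUBIC)
cv2.imwrite('pics/ct.png',a)
cv2.imwrite('pics/cs.png',cv2.resize(S['p'][170:290,220:440,::-1],None,fx=3.6,fy=3.6,interpolation=cv2.INTER_CUBIC))
E
```

```text
blockhead [ 382.6 -266.4  106.2] 466.0
p2 [ 219.2 -279.5  101.4] 355.0
p3 [ 185.4 -350.9  100.1] 397.0
die [ 574.4 -260.3   95. ] 631.0
bulb [ 421.  -443.9   59.8] 612.0
cup? [ 318.8 -166.9    3.2] 360.0
beaker [ 4.946e+02 -4.983e+02 -3.000e-01] 702.0
cruc [ 692.9 -176.     3.4] 715.0
```

View pics/ct.png

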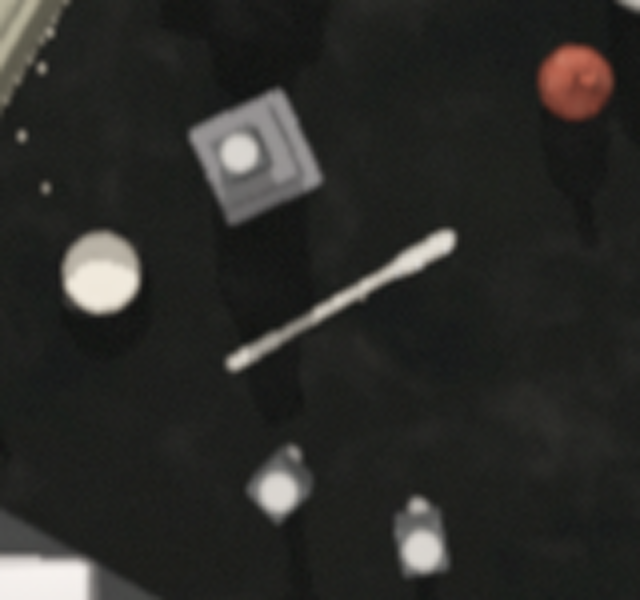

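View pics/cs.png

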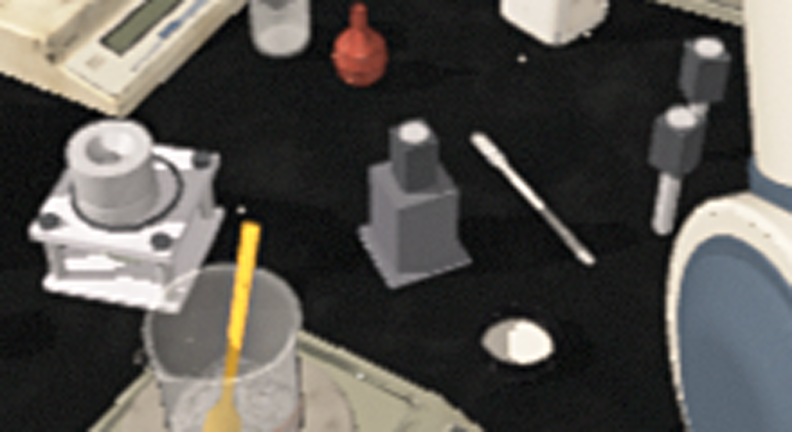

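The crops show one plunger standing in the grey block at top px (302,219), 466 mm from the base. The two decoys at (310,298) and (345,314) are 355 and 397 mm away, so the block one is farthest and is the one meant. Next I measure the block, the head and the die.

```bash
python3 - <<'E'
from h import *
for n in('top','side'):
    Z=np.load(n+'0.npz');c=manip.get_calibration(n);P=cloud(c,Z['d']);g=Z['d']>0
    def rep(name,ctr,rad,z0,z1,circ=False):
        m=g&(np.hypot(P[...,0]-ctr[0],P[...,1]-ctr[1])<rad)&(P[...,2]>z0)&(P[...,2]<z1)
        q=P[m][:,:2].astype(np.float32); r=cv2.minAreaRect(q) 
        print(n,name,len(q),'mean',P[m].mean(0).round(1),'rect',np.round(r[0],1),np.round(r[1],1),round(r[2],1), 'circ',np.round(cv2.minEnclosingCircle(q)[0],1),round(cv2.minEnclosingCircle(q)[1],1))
    rep('head',(383,-266),40,98,112)
    rep('blk',(383,-266),45,58,72)
    rep('dietop',(574,-260),45,97,108)
    rep('bridge',(574,-260),80,52,66)
    rep('foot',(574,-260),80,2,14)
T=np.load('top0.npz');S=np.load('side0.npz')
cv2.imwrite('pics/dt.png',cv2.resize(T['p'][95:240,250:350,::-1],None,fx=4,fy=4,interpolation=cv2.INTER_CUBIC))
E
```

```text
top head 132 mean [ 384.1 -261.1  106. ] rect [ 384.2 -260.8] [24.2 23.8] 24.3 circ [ 384.8 -261. ] 15.5
top blk 260 mean [ 383.7 -262.4   65.5] rect [ 384.1 -260.7] [44.1 44.4] 23.2 circ [ 384.5 -260.6] 30.3
top dietop 428 mean [ 580.4 -253.3  101.7] rect [ 579.8 -253.1] [52.9 53.3] 42.2 circ [ 580.6 -253.1] 27.1
top bridge 1224 mean [ 569.  -262.2   58.1] rect [ 576.  -258.1] [96.3 97.2] 76.0 circ [ 575.6 -258.6] 67.1
top foot 263 mean [ 551.4 -268.3    5.6] rect [ 573.2 -259.7] [152.1 153. ] 29.8 circ [ 573.9 -259.9] 79.9
side head 93 mean [ 384.5 -257.4  103.9] rect [ 384.6 -260. ] [24.2 25.3] 19.9 circ [ 384.8 -258.4] 15.5
side blk 188 mean [ 384.9 -251.3   64.2] rect [ 384.5 -261.2] [44.7 50.1] 23.7 circ [ 384.2 -261.4] 30.8
side dietop 261 mean [ 580.5 -251.6  100.7] rect [ 580.  -252.8] [53.2 52.9] 3.5 circ [ 579.6 -253.3] 28.0
side bridge 740 mean [ 568.3 -242.1   57.4] rect [ 576.3 -257.8] [99.5 99. ] 76.2 circ [ 575.5 -257.8] 66.8
side foot 467 mean [ 575.  -237.9    6.3] rect [ 575.5 -255.6] [95.9 95.6] 76.7 circ [ 576.3 -258.4] 64.9
```

View pics/dt.png

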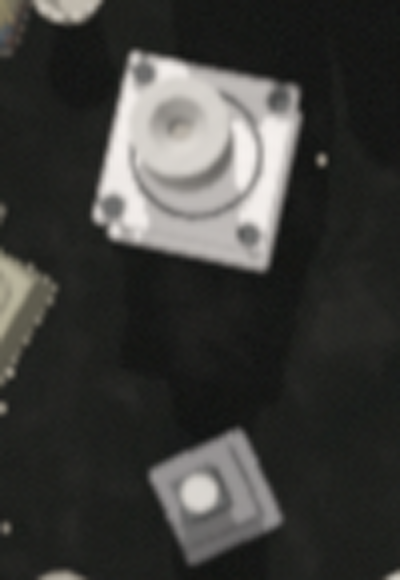

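The top and side views agree:
- Plunger and block axis is at about (384.3, -260.7), with yaw about 24°.
- Die axis is at about (580, -253).
- Stand centre is at about (576, -258).

Next I check how high things are along the path and work out the first move.

```bash
cat >> h.py <<'E'
def goal(x,y,z,yaw=None):
    "shift (cm, tool axes) and turn (deg about tool z) from now to TCP x,y,z; yaw=world direction of tool x, deg"
    s=manip.get_state();R,_=cv2.Rodrigues(s['orientation'])
    sl=R.T@(np.array([x,y,z])-s['ee_pos'])/10
    cur=np.degrees(np.arctan2(R[1,0],R[0,0]))
    print('t',round(s['time_s'],2),'tcp',s['ee_pos'].round(2),'toolx yaw',cur.round(2),'tilt',R[:,2].round(4),'w',round(s['gripper_width'],1),'F',s['wrist_force'].round(2),'M',s['wrist_torque'].round(3))
    print('slide cm',sl.round(3),'turn z',None if yaw is None else round(-(yaw-cur),2))
E
python3 - <<'E'
from h import *
P=np.concatenate([ (lambda Q,d:Q[d>0])(cloud(manip.get_calibration(n),np.load(n+'0.npz')['d']),np.load(n+'0.npz')['d']) for n in('top','side')])
a=np.array([230,-581]);b=np.array([384,-261]);c=np.array([580,-253])
def chk(a,b,w):
    t=np.clip((P[:,:2]-a)@(b-a)/((b-a)@(b-a)),0,1); D=np.linalg.norm(P[:,:2]-a-t[:,None]*(b-a),axis=1)
    for r in (40,70,100):
        m=(D<r)&(P[:,2]<240); z=P[m]; i=z[:,2].argsort()[-60:]; print(r,z[i[::20]].round())
chk(a,b,1);chk(b,c,1)
goal(384.3,-260.7,150,23.8)
E
```

```text
40 [[ 257. -553.  121.]
 [ 259. -556.  131.]
 [ 256. -563.  138.]]
70 [[ 260. -562.  139.]
 [ 260. -560.  142.]
 [ 180. -627.  146.]]
100 [[ 174. -622.  146.]
 [ 203. -650.  148.]
 [ 169. -624.  151.]]
40 [[ 387. -271.  106.]
 [ 391. -261.  107.]
 [ 379. -258.  108.]]
70 [[ 387. -271.  106.]
 [ 391. -261.  107.]
 [ 379. -258.  108.]]
100 [[ 387. -271.  106.]
 [ 391. -261.  107.]
 [ 379. -258.  108.]]
t 0.15 tcp [ 230.49 -580.68  252.84] toolx yaw 21.65 tilt [-3.e-04  9.e-04 -1.e+00] w 85.5 F [0.1  0.37 0.28] M [ 0.027  0.048 -0.073]
slide cm [ 26.099 -24.058  10.308] turn z -2.15
```

```bash
python3 -m crank '{"gripper":[-1,-1,-1,-1,-1,-1,-1,-1,-1,-1,-1,-1],"slide":[[3.5,-3.2,0],[7,-6.4,0],[10.5,-9.6,1],[14,-12.8,2],[17.5,-16,4],[20,-18.5,5],[22.5,-21,7],[24,-22.5,8],[25.2,-23.4,8],[26.1,-24.06,8.3],[26.1,-24.06,8.3],[26.1,-24.06,8.3]],"turn":[[0,0,0],[0,0,-0.5],[0,0,-1],[0,0,-1.5],[0,0,-2],[0,0,-2.15],[0,0,-2.15],[0,0,-2.15],[0,0,-2.15],[0,0,-2.15],[0,0,-2.15],[0,0,-2.15]]}' 30
python3 - <<'E'
from h import *
goal(384.3,-260.7,96,23.8)
c=manip.get_calibration('wrist');p,d=manip.read_camera('wrist');cv2.imwrite('pics/w1.png',p[:,:,::-1]);P=cloud(c,d)
m=(d>0)&(np.hypot(P[...,0]-384,P[...,1]+261)<32)
for z0,z1 in((98,115),(58,75)):
    q=P[m&(P[...,2]>z0)&(P[...,2]<z1)]
    if len(q)>5: r=cv2.minAreaRect(q[:,:2].astype(np.float32)); print(len(q),q.mean(0).round(1),np.round(r[0],1),np.round(r[1],1),round(r[2],1))
E
```

```text
time_s: 1.35
ee_pos: [384.3, -261.1, 170.2]
orientation: [-3.073, -0.648, 0.0]
wrist_force: [0.7, 0.0, -0.4]
gripper_width: 85.5
t 1.35 tcp [ 384.33 -261.12  170.16] toolx yaw 23.81 tilt [-1.e-04  6.e-04 -1.e+00] w 85.5 F [ 0.75  0.01 -0.42] M [ 0.023 -0.004 -0.019]
slide cm [ 0.013 -0.035  7.416] turn z 0.01
1566 [ 387.6 -262.2  106. ] [ 386.2 -262.6] [23.9 24.1] 22.7
2129 [ 392.3 -259.9   65.8] [ 386.1 -262.9] [44.5 44. ] 23.2
```

View pics/w1.png

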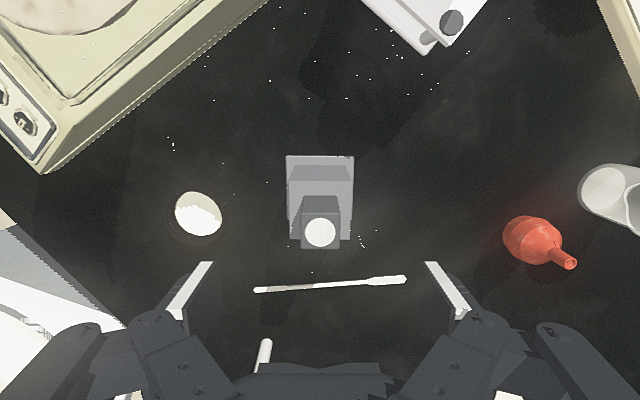

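```bash
python3 -m crank '{"gripper":[-1,-1,-0.6,-0.2,0.1,0.25,0.25,0.25,0.25,0.25],"slide":[[0,0,1.5],[0,0.02,3.2],[0,0.04,5],[0,0.06,6.2],[0.04,0.06,7],[0.04,0.06,7.3],[0.04,0.06,7.3],[0.04,0.06,7.3],[0.04,0.06,7.3],[0.04,0.06,7.3]],"turn":[[0,0,0.4],[0,0,0.4],[0,0,0.4],[0,0,0.4],[0,0,0.4],[0,0,0.4],[0,0,0.4],[0,0,0.4],[0,0,0.4],[0,0,0.4]]}' 20
python3 - <<'E'
from h import *
goal(385,-261.4,96,23.4)
p,d=manip.read_camera('wrist');cv2.imwrite('pics/w2.png',cv2.resize(p[150:,200:440,::-1],None,fx=2.4,fy=2.4))
E
```

```text
time_s: 2.4
ee_pos: [385.0, -261.8, 97.6]
orientation: [3.076, 0.637, 0.001]
wrist_force: [0.3, 0.6, -0.0]
gripper_width: 32.1
t 2.4 tcp [ 385.01 -261.84   97.6 ] toolx yaw 23.39 tilt [ 5.e-04 -0.e+00 -1.e+00] w 32.1 F [ 0.3   0.56 -0.01] M [ 0.043  0.006 -0.026]
slide cm [ 0.017 -0.041  0.16 ] turn z -0.01
```

View pics/w2.png

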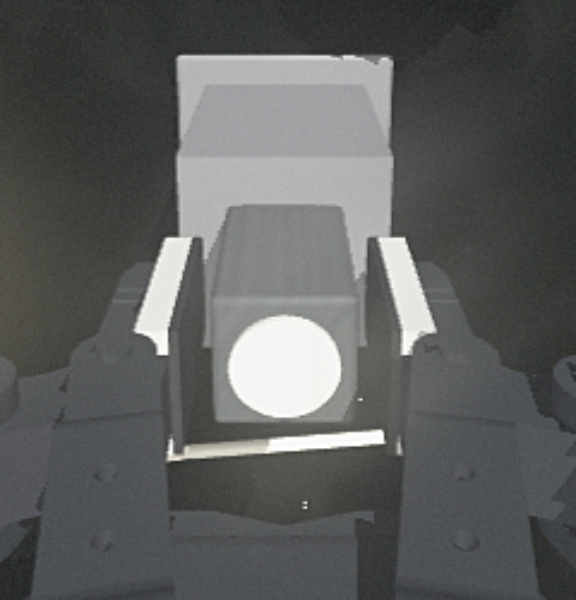

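The head (px 212–357) sits centred between the pads (inner edges about 184 and 387). I'll close on it.

```bash
python3 -m crank '{"gripper":[0.35,0.42,0.48,0.6,0.6,0.6],"slide":[[0,0,0],[0,0,0],[0,0,0],[0,0,0],[0,0,0],[0,0,0]],"turn":[[0,0,0],[0,0,0],[0,0,0],[0,0,0],[0,0,0],[0,0,0]]}' 20
python3 -m crank '{"gripper":[0.7,0.7,0.7],"slide":[[0,0,0],[0,0,0],[0,0,0]],"turn":[[0,0,0],[0,0,0],[0,0,0]]}' 45
python3 - <<'E'
from h import *
goal(385,-261.4,96,23.4)
E
```

```text
time_s: 3.05
ee_pos: [385.0, -261.8, 97.7]
orientation: [3.076, 0.637, 0.001]
wrist_force: [-0.2, 0.8, 5.7]
gripper_width: 23.7
time_s: 3.35
ee_pos: [385.0, -261.8, 97.8]
orientation: [3.076, 0.637, 0.001]
wrist_force: [-1.5, 2.3, 4.8]
gripper_width: 23.2
t 3.35 tcp [ 385.04 -261.83   97.77] toolx yaw 23.39 tilt [ 7.e-04 -1.e-04 -1.e+00] w 23.2 F [-1.48  2.29  4.84] M [ 0.143  0.162 -0.004]
slide cm [ 0.013 -0.041  0.177] turn z -0.01
```

```bash
python3 -m crank '{"gripper":[0.7,0.7,0.7,0.7],"slide":[[0,0,-0.1],[0,0,-0.3],[0,0,-0.5],[0,0,-0.6]],"turn":[[0,0,0],[0,0,0],[0,0,0],[0,0,0]]}'
python3 - <<'E'
from h import *
goal(385,-261.4,212,23.4)
E
```

```text
time_s: 3.75
ee_pos: [385.0, -261.8, 104.0]
orientation: [3.076, 0.637, 0.001]
wrist_force: [0.5, 0.1, -2.3]
gripper_width: 23.5
t 3.75 tcp [ 385.05 -261.85  103.96] toolx yaw 23.39 tilt [ 7.e-04 -2.e-04 -1.e+00] w 23.5 F [ 0.52  0.08 -2.34] M [-0.018  0.038 -0.01 ]
slide cm [  0.02   -0.038 -10.804] turn z -0.01
```

```bash
python3 -m crank '{"gripper":[0.7,0.7,0.7,0.7,0.7,0.7,0.7],"slide":[[0,0,-2.5],[0,0,-5.5],[0,0,-8.5],[0,0,-10],[0,0,-10.6],[0,0,-10.8],[0,0,-10.8]],"turn":[[0,0,0],[0,0,0],[0,0,0],[0,0,0],[0,0,0],[0,0,0],[0,0,0]]}'
python3 - <<'E'
from h import *
c=manip.get_calibration('wrist');p,d=manip.read_camera('wrist');cv2.imwrite('pics/w3.png',p[:,:,::-1]);P=cloud(c,d)
for z0,z1,r in((97,108,40),(62,70,40)):
    for ctr in((580,-253),(385,-261)):
        m=(d>0)&(np.hypot(P[...,0]-ctr[0],P[...,1]-ctr[1])<r)&(P[...,2]>z0)&(P[...,2]<z1)
        q=P[m]
        if len(q)>5: r_=cv2.minAreaRect(q[:,:2].astype(np.float32)); e=cv2.minEnclosingCircle(q[:,:2].astype(np.float32)); print(ctr,z0,len(q),q.mean(0).round(1),np.round(r_[0],1),np.round(r_[1],1),round(r_[2],1),np.round(e[0],1),round(e[1],1))
goal(580.7,-254.1,212,23.4)
E
```

```text
time_s: 4.45
ee_pos: [384.7, -261.6, 211.4]
orientation: [-3.076, -0.637, -0.0]
wrist_force: [0.2, -0.6, -1.7]
gripper_width: 23.4
(580, -253) 62 13 [ 541.9 -261.9   62.6] [ 542.2 -263.1] [ 1.2 11. ] 11.2 [ 542.2 -263.1] 5.5
(385, -261) 62 2290 [ 387.9 -262.3   65.7] [ 386.  -263.1] [44.6 44.2] 23.3 [ 386. -263.] 30.6
t 4.5 tcp [ 384.66 -261.57  211.14] toolx yaw 23.39 tilt [-3.e-04  7.e-04 -1.e+00] w 23.2 F [-0.3   0.34 -1.79] M [-0.023 -0.054 -0.024]
slide cm [18.29   7.096 -0.091] turn z -0.01
```

View pics/w3.png

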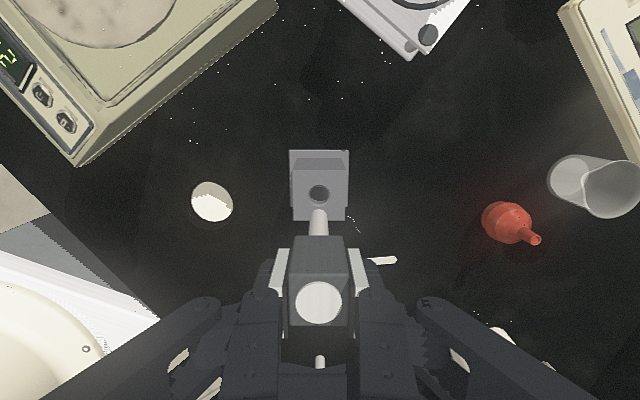

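The wrist view shows the plunger held upright and clear of the hole (hole at px (319,193)). Next I go over the die.

```bash
python3 -m crank '{"gripper":[0.7,0.7,0.7,0.7,0.7,0.7,0.7,0.7,0.7],"slide":[[3,1.2,0],[7,2.7,0],[11,4.3,0],[14.5,5.6,0],[16.8,6.5,0],[18,7,-0.1],[18.3,7.1,-0.1],[18.3,7.1,-0.1],[18.3,7.1,-0.1]],"turn":[[0,0,0],[0,0,0],[0,0,0],[0,0,0],[0,0,0],[0,0,0],[0,0,0],[0,0,0],[0,0,0]]}'
python3 - <<'E'
from h import *
goal(580.7,-254.1,212,23.4)
for n,b in(('top',(90,200,240,360)),('side',(150,270,190,330))):
    c=manip.get_calibration(n);p,d=manip.read_camera(n);cv2.imwrite(f'pics/{n}4.png',cv2.resize(p[b[0]:b[1],b[2]:b[3],::-1],None,fx=5,fy=5,interpolation=cv2.INTER_CUBIC));P=cloud(c,d)
    np.savez(n+'4.npz',p=p,d=d)
    for z0,z1 in((112,128),(135,150),(128,165)):
        m=(d>0)&(np.hypot(P[...,0]-580,P[...,1]+253)<25)&(P[...,2]>z0)&(P[...,2]<z1); q=P[m]
        if len(q): print(n,z0,len(q),q.mean(0).round(1),q.min(0).round(1),q.max(0).round(1))
E
```

```text
time_s: 5.4
ee_pos: [579.8, -254.0, 211.5]
orientation: [-3.075, -0.636, 0.002]
wrist_force: [-0.2, -0.2, -1.8]
gripper_width: 23.2
t 5.4 tcp [ 579.81 -254.04  211.55] toolx yaw 23.37 tilt [-0.0015  0.0013 -1.    ] w 23.2 F [-0.21 -0.19 -1.83] M [-0.001 -0.008 -0.021]
slide cm [ 0.08   0.04  -0.046] turn z -0.03
top 112 7 [ 574.1 -254.9  124.7] [ 572.7 -258.9  119.8] [ 578.2 -251.1  128. ]
top 135 12 [ 575.1 -255.1  142.7] [ 573.3 -258.6  136. ] [ 580.2 -249.   149.7]
top 128 21 [ 574.7 -254.8  142.5] [ 572.7 -258.6  130.3] [ 580.2 -249.   157.7]
side 112 14 [ 577.3 -249.5  122. ] [ 573.2 -252.8  117.1] [ 582.6 -246.4  126.8]
side 135 31 [ 577.7 -249.   143.3] [ 573.2 -255.5  135.6] [ 584.  -245.6  149.8]
side 128 74 [ 577.7 -249.1  147. ] [ 572.6 -255.5  128. ] [ 584.2 -245.6  164.5]
```

View pics/side4.png

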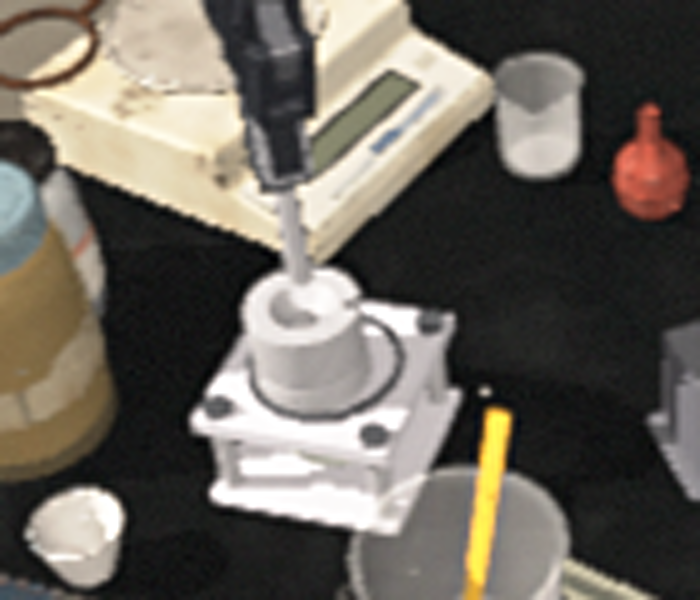

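View pics/top4.png

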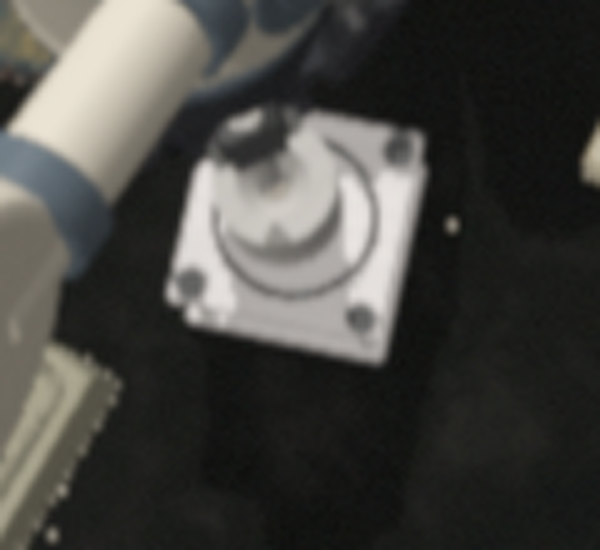

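```bash
python3 -m crank '{"gripper":[0.7,0.7,0.7,0.7,0.7],"slide":[[0.08,0.04,0.5],[0.08,0.04,1],[0.08,0.04,1.4],[0.08,0.04,1.4],[0.08,0.04,1.4]],"turn":[[0,0,0],[0,0,0],[0,0,0],[0,0,0],[0,0,0]]}'
python3 - <<'E'
from h import *
goal(580.7,-254.1,190,23.4)
E
python3 -m crank '{"gripper":[0.7,0.7,0.7,0.7],"slide":[[0,0,0.1],[0,0,0.2],[0,0,0.3],[0,0,0.3]],"turn":[[0,0,0],[0,0,0],[0,0,0],[0,0,0]]}'
python3 - <<'E'
from h import *
goal(580.7,-254.1,190,23.4)
E
```

```text
time_s: 6.0
ee_pos: [580.8, -254.2, 197.8]
orientation: [-3.075, -0.636, 0.001]
wrist_force: [-0.5, 0.8, -1.3]
gripper_width: 23.2
t 6.0 tcp [ 580.8  -254.18  197.83] toolx yaw 23.36 tilt [-0.0011  0.0011 -1.    ] w 23.2 F [-0.51  0.79 -1.29] M [0.001 0.008 0.026]
slide cm [-0.005 -0.01   0.783] turn z -0.04
time_s: 6.4
ee_pos: [580.7, -254.2, 194.7]
orientation: [-3.075, -0.636, 0.002]
wrist_force: [-0.9, 0.1, -2.3]
gripper_width: 23.7
t 6.4 tcp [ 580.74 -254.15  194.7 ] toolx yaw 23.36 tilt [-0.0013  0.0012 -1.    ] w 23.7 F [-0.86  0.05 -2.28] M [0.018 0.023 0.026]
slide cm [-0.001 -0.006  0.47 ] turn z -0.04
```

```bash
python3 -m crank '{"gripper":[0.7,0.7,0.7],"slide":[[0,0,0.1],[0,0,0.2],[0,0,0.25]],"turn":[[0,0,0],[0,0,0],[0,0,0]]}'
python3 -m crank '{"gripper":[0.7,0.7,0.7],"slide":[[0,0,0.1],[0,0,0.2],[0,0,0.2]],"turn":[[0,0,0],[0,0,0],[0,0,0]]}'
python3 - <<'E'
from h import *
goal(580.7,-254.1,186,23.4)
E
```

```text
time_s: 6.7
ee_pos: [580.7, -254.1, 192.1]
orientation: [-3.075, -0.636, 0.002]
wrist_force: [-0.2, -0.7, -1.5]
gripper_width: 23.4
time_s: 7.0
ee_pos: [580.6, -254.1, 189.9]
orientation: [-3.075, -0.636, 0.002]
wrist_force: [0.2, -0.5, -1.2]
gripper_width: 23.5
t 7.0 tcp [ 580.64 -254.1   189.92] toolx yaw 23.36 tilt [-0.0015  0.0014 -1.    ] w 23.5 F [ 0.18 -0.51 -1.24] M [0.053 0.007 0.048]
slide cm [0.005 0.003 0.392] turn z -0.04
```

```bash
python3 -m crank '{"gripper":[0.7,0.7,0.7],"slide":[[0,0,0.05],[0,0,0.1],[0,0,0.12]],"turn":[[0,0,0],[0,0,0],[0,0,0]]}'
python3 -m crank '{"gripper":[0.7,0.7,0.7],"slide":[[0,0,0.05],[0,0,0.1],[0,0,0.12]],"turn":[[0,0,0],[0,0,0],[0,0,0]]}'
python3 - <<'E'
from h import *
goal(580.7,-254.1,186,23.4)
E
```

```text
time_s: 7.3
ee_pos: [580.6, -254.1, 188.7]
orientation: [-3.075, -0.636, 0.002]
wrist_force: [0.6, -0.4, -2.5]
gripper_width: 23.4
time_s: 7.6
ee_pos: [580.6, -254.1, 187.4]
orientation: [-3.075, -0.636, 0.002]
wrist_force: [0.3, 0.3, -2.4]
gripper_width: 23.3
t 7.6 tcp [ 580.6  -254.06  187.43] toolx yaw 23.36 tilt [-0.0016  0.0014 -1.    ] w 23.3 F [ 0.3   0.26 -2.37] M [ 0.003 -0.026 -0.004]
slide cm [0.008 0.008 0.143] turn z -0.04
```

```bash
python3 -m crank '{"gripper":[0.7,0.7,0.7],"slide":[[0,0,0.08],[0,0,0.16],[0,0,0.2]],"turn":[[0,0,0],[0,0,0],[0,0,0]]}'
python3 - <<'E'
from h import *
goal(580.7,-254.1,186,23.4)
E
python3 -m crank '{"gripper":[0.7,0.7,0.7],"slide":[[0,0,0.08],[0,0,0.16],[0,0,0.2]],"turn":[[0,0,0],[0,0,0],[0,0,0]]}'
python3 - <<'E'
from h import *
goal(580.7,-254.1,186,23.4)
E
```

```text
time_s: 7.9
ee_pos: [580.6, -254.1, 185.3]
orientation: [-3.075, -0.636, 0.002]
wrist_force: [-0.1, -0.3, -2.7]
gripper_width: 23.7
t 7.9 tcp [ 580.58 -254.06  185.28] toolx yaw 23.36 tilt [-0.0017  0.0015 -1.    ] w 23.7 F [-0.13 -0.28 -2.74] M [-0.035 -0.064  0.024]
slide cm [ 0.009  0.008 -0.072] turn z -0.04
time_s: 8.2
ee_pos: [580.6, -254.1, 183.2]
orientation: [-3.075, -0.636, 0.002]
wrist_force: [1.7, 0.4, -1.6]
gripper_width: 23.5
t 8.2 tcp [ 580.59 -254.07  183.22] toolx yaw 23.36 tilt [-0.0017  0.0015 -1.    ] w 23.5 F [ 1.67  0.42 -1.65] M [-0.101 -0.084  0.052]
slide cm [ 0.008  0.007 -0.278] turn z -0.04
```

Contact now pushes the tip toward +x, so the axis lies that way. I nudge +x before going deeper.

```bash
python3 -m crank '{"gripper":[0.7,0.7,0.7,0.7],"slide":[[0.04,0.015,0],[0.08,0.03,0],[0.08,0.03,0],[0.08,0.03,0]],"turn":[[0,0,0],[0,0,0],[0,0,0],[0,0,0]]}'
python3 - <<'E'
from h import *
goal(580.7,-254.1,186,23.4)
E
python3 -m crank '{"gripper":[0.7,0.7,0.7],"slide":[[0,0,0.05],[0,0,0.1],[0,0,0.15]],"turn":[[0,0,0],[0,0,0],[0,0,0]]}'
python3 - <<'E'
from h import *
goal(580.7,-254.1,186,23.4)
E
```

```text
time_s: 8.6
ee_pos: [581.5, -254.0, 183.2]
orientation: [-3.075, -0.636, 0.002]
wrist_force: [0.4, 0.2, -2.7]
gripper_width: 23.3
t 8.6 tcp [ 581.47 -254.04  183.24] toolx yaw 23.36 tilt [-0.0016  0.0014 -1.    ] w 23.3 F [ 0.45  0.22 -2.7 ] M [-0.032 -0.044 -0.   ]
slide cm [-0.073 -0.025 -0.275] turn z -0.04
time_s: 8.9
ee_pos: [581.5, -254.0, 181.7]
orientation: [-3.075, -0.636, 0.002]
wrist_force: [-1.1, 0.0, -1.6]
gripper_width: 23.2
t 8.9 tcp [ 581.46 -254.01  181.66] toolx yaw 23.36 tilt [-0.0017  0.0014 -1.    ] w 23.2 F [-1.12  0.   -1.61] M [-0.073 -0.    -0.011]
slide cm [-0.074 -0.023 -0.434] turn z -0.04
```

```bash
cat >> h.py <<'E'
def avg(n=3):
    F=[];M=[]
    for i in range(n):
        s=manip.get_state();F.append(s['wrist_force']);M.append(s['wrist_torque']); manip.read_camera('wrist')
    s=manip.get_state();F.append(s['wrist_force']);M.append(s['wrist_torque'])
    print('t',round(s['time_s'],2),'tcp',s['ee_pos'].round(2),'F',np.mean(F,0).round(2),'M',np.mean(M,0).round(3),'w',round(s['gripper_width'],1))
E
python3 -m crank '{"gripper":[0.7,0.7,0.7],"slide":[[0,0,0.08],[0,0,0.15],[0,0,0.2]],"turn":[[0,0,0],[0,0,0],[0,0,0]]}'
python3 -c "from h import *;avg()"
python3 -m crank '{"gripper":[0.7,0.7,0.7],"slide":[[0,0,0.08],[0,0,0.15],[0,0,0.2]],"turn":[[0,0,0],[0,0,0],[0,0,0]]}'
python3 -c "from h import *;avg()"
```

```text
time_s: 9.2
ee_pos: [581.4, -254.0, 179.6]
orientation: [-3.075, -0.636, 0.002]
wrist_force: [0.2, 0.3, -2.1]
gripper_width: 23.6
t 9.35 tcp [ 581.42 -253.98  179.62] F [ 0.39  0.08 -1.74] M [ 0.021 -0.022 -0.022] w 23.5
time_s: 9.65
ee_pos: [581.4, -254.0, 177.5]
orientation: [-3.075, -0.636, 0.002]
wrist_force: [0.3, 0.2, -2.4]
gripper_width: 23.0
t 9.8 tcp [ 581.4  -253.99  177.58] F [ 0.04  0.11 -2.16] M [-0.004 -0.008  0.007] w 23.1
```

The tip is in the bore with no side force. Now I feel for the pellet.

```bash
python3 -m crank '{"gripper":[0.7,0.7,0.7],"slide":[[0,0,0.08],[0,0,0.15],[0,0,0.2]],"turn":[[0,0,0],[0,0,0],[0,0,0]]}'
python3 -m crank '{"gripper":[0.7,0.7,0.7],"slide":[[0,0,0.08],[0,0,0.15],[0,0,0.2]],"turn":[[0,0,0],[0,0,0],[0,0,0]]}'
python3 -c "from h import *;avg(1)"
python3 -m crank '{"gripper":[0.7,0.7,0.7],"slide":[[0,0,0.08],[0,0,0.15],[0,0,0.2]],"turn":[[0,0,0],[0,0,0],[0,0,0]]}'
python3 -c "from h import *;avg(1)"
```

```text
time_s: 10.1
ee_pos: [581.4, -253.9, 175.5]
orientation: [-3.075, -0.636, 0.002]
wrist_force: [0.5, -0.3, -2.3]
gripper_width: 23.3
time_s: 10.4
ee_pos: [581.4, -254.0, 173.5]
orientation: [-3.075, -0.636, 0.002]
wrist_force: [-0.3, 0.7, 2.8]
gripper_width: 23.2
t 10.45 tcp [ 581.46 -253.99  173.52] F [0.21 0.64 0.89] M [0.021 0.09  0.027] w 23.1
time_s: 10.75
ee_pos: [581.5, -254.0, 171.6]
orientation: [-3.075, -0.636, 0.002]
wrist_force: [-1.2, 0.1, 2.3]
gripper_width: 23.5
t 10.8 tcp [ 581.48 -254.03  171.5 ] F [-0.19  0.46  1.97] M [-0.016  0.022 -0.041] w 23.4
```

Contact with the pellet, at about 4–5 N push. I keep pushing slowly.

```bash
python3 -m crank '{"gripper":[0.7,0.7,0.7,0.7,0.7],"slide":[[0,0,0.07],[0,0,0.14],[0,0,0.21],[0,0,0.28],[0,0,0.3]],"turn":[[0,0,0],[0,0,0],[0,0,0],[0,0,0],[0,0,0]]}'
python3 -c "from h import *;avg(1)"
python3 -m crank '{"gripper":[0.7,0.7,0.7,0.7,0.7],"slide":[[0,0,0.07],[0,0,0.14],[0,0,0.21],[0,0,0.28],[0,0,0.35]],"turn":[[0,0,0],[0,0,0],[0,0,0],[0,0,0],[0,0,0]]}'
python3 -c "from h import *;avg(1)"
```

```text
time_s: 11.3
ee_pos: [581.5, -254.0, 168.4]
orientation: [-3.075, -0.636, 0.002]
wrist_force: [-0.7, 0.9, 1.8]
gripper_width: 23.0
t 11.35 tcp [ 581.51 -254.04  168.44] F [-0.26  0.26  1.46] M [-0.043  0.001  0.032] w 23.7
time_s: 11.85
ee_pos: [581.5, -254.0, 164.9]
orientation: [-3.075, -0.636, 0.002]
wrist_force: [0.3, 0.2, 2.1]
gripper_width: 23.7
t 11.9 tcp [ 581.44 -254.01  164.74] F [0.5  0.38 1.63] M [-0.041 -0.036  0.041] w 23.1
```

```bash
python3 -m crank '{"gripper":[0.7,0.7,0.7,0.7,0.7],"slide":[[0,0,0.07],[0,0,0.14],[0,0,0.21],[0,0,0.28],[0,0,0.35]],"turn":[[0,0,0],[0,0,0],[0,0,0],[0,0,0],[0,0,0]]}'
python3 -c "from h import *;avg(1)"
python3 -m crank '{"gripper":[0.7,0.7,0.7,0.7,0.7],"slide":[[0,0,0.07],[0,0,0.14],[0,0,0.21],[0,0,0.28],[0,0,0.35]],"turn":[[0,0,0],[0,0,0],[0,0,0],[0,0,0],[0,0,0]]}'
python3 -c "from h import *;avg(1)"
```

```text
time_s: 12.4
ee_pos: [581.5, -254.0, 161.2]
orientation: [-3.075, -0.636, 0.002]
wrist_force: [-0.5, 0.6, 2.6]
gripper_width: 23.2
t 12.45 tcp [ 581.43 -254.    161.08] F [0.38 0.25 1.91] M [-0.03  -0.079  0.011] w 23.3
time_s: 12.95
ee_pos: [581.4, -254.0, 157.5]
orientation: [-3.075, -0.636, 0.002]
wrist_force: [0.6, -0.7, 1.9]
gripper_width: 23.4
t 13.0 tcp [ 581.36 -253.95  157.36] F [ 0.5  -0.52  0.42] M [ 0.007 -0.061  0.01 ] w 23.3
```

```bash
python3 -m crank '{"gripper":[0.7,0.7,0.7,0.7],"slide":[[0,0,0.06],[0,0,0.12],[0,0,0.18],[0,0,0.2]],"turn":[[0,0,0],[0,0,0],[0,0,0],[0,0,0]]}'
python3 -c "from h import *;avg(1)"
python3 -m crank '{"gripper":[0.7,0.7,0.7,0.7],"slide":[[0,0,0.06],[0,0,0.12],[0,0,0.18],[0,0,0.2]],"turn":[[0,0,0],[0,0,0],[0,0,0],[0,0,0]]}'
python3 -c "
from h import *
avg(1)
p,d=manip.read_camera('side');cv2.imwrite('pics/s5.png',cv2.resize(p[190:270,200:320,::-1],None,fx=6,fy=6,interpolation=cv2.INTER_CUBIC))"
```

```text
time_s: 13.4
ee_pos: [581.2, -253.8, 155.1]
orientation: [-3.074, -0.635, 0.003]
wrist_force: [-0.3, -0.6, -0.6]
gripper_width: 23.4
t 13.45 tcp [ 581.24 -253.83  155.14] F [ 0.28  0.02 -1.17] M [ 0.18  -0.132 -0.006] w 23.4
time_s: 13.85
ee_pos: [581.2, -253.8, 153.0]
orientation: [-3.074, -0.635, 0.003]
wrist_force: [0.3, 0.3, -1.7]
gripper_width: 23.5
t 13.9 tcp [ 581.2  -253.82  153.06] F [ 0.13  0.45 -2.07] M [ 0.13  -0.133  0.027] w 23.5
```

View pics/s5.png

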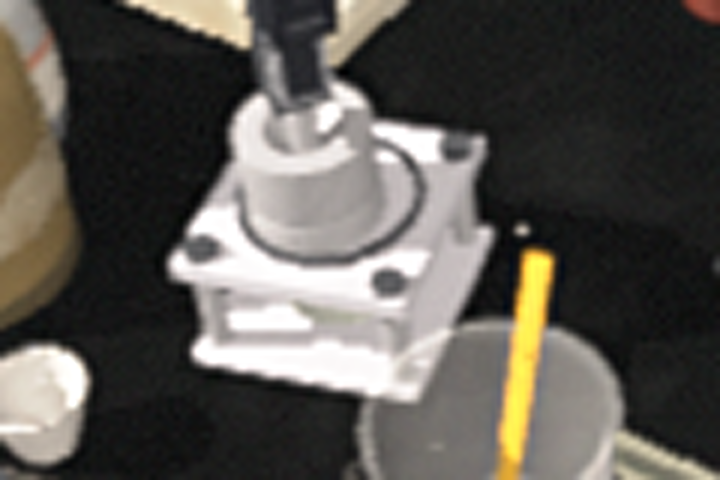

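The push force fell to zero at tip ≈ 61 mm, so the pellet was released. I go a little deeper for margin and compare the cup before and after in the side view.

```bash
python3 -m crank '{"gripper":[0.7,0.7,0.7,0.7,0.7],"slide":[[0,0,0.08],[0,0,0.16],[0,0,0.24],[0,0,0.3],[0,0,0.3]],"turn":[[0,0,0],[0,0,0],[0,0,0],[0,0,0],[0,0,0]]}'
python3 -c "
from h import *
avg(2)
p,d=manip.read_camera('side')
a=[cv2.resize(np.ascontiguousarray(q[222:262,225:290,::-1]),None,fx=6,fy=10,interpolation=cv2.INTER_CUBIC) for q in (np.load('side4.npz')['p'],p)]
cv2.imwrite('pics/s6.png',np.hstack(a))"
```

```text
time_s: 14.45
ee_pos: [581.2, -253.8, 150.0]
orientation: [-3.074, -0.635, 0.003]
wrist_force: [1.2, 0.2, -2.7]
gripper_width: 23.6
t 14.55 tcp [ 581.17 -253.82  150.02] F [ 0.58  0.17 -2.64] M [ 0.123 -0.18   0.027] w 23.6
```

View pics/s6.png

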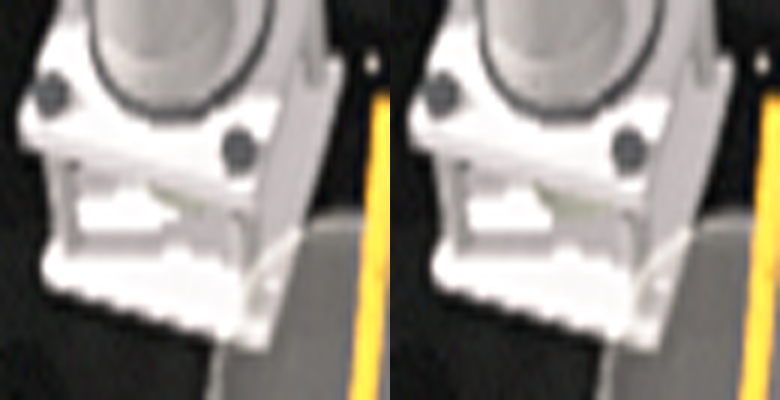

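The gap over the cup at the stand opening (right half, around px (565,205)) is now visibly larger, so the cup has sunk. Together with the force drop, this says the pellet is in the cup. I withdraw straight up.

```bash
python3 -m crank '{"gripper":[0.7,0.7,0.7,0.7,0.7,0.7],"slide":[[0,0,-0.2],[0,0,-0.5],[0,0,-0.8],[0,0,-1.1],[0,0,-1.4],[0,0,-1.5]],"turn":[[0,0,0],[0,0,0],[0,0,0],[0,0,0],[0,0,0],[0,0,0]]}'
python3 -c "from h import *;avg(1)"
python3 -m crank '{"gripper":[0.7,0.7,0.7,0.7,0.7,0.7,0.7,0.7,0.7,0.7],"slide":[[0,0,-0.4],[0,0,-0.9],[0,0,-1.4],[0,0,-1.9],[0,0,-2.4],[0,0,-2.9],[0,0,-3.5],[0,0,-4.1],[0,0,-4.7],[0,0,-4.7]],"turn":[[0,0,0],[0,0,0],[0,0,0],[0,0,0],[0,0,0],[0,0,0],[0,0,0],[0,0,0],[0,0,0],[0,0,0]]}'
python3 -c "
from h import *
avg(2)
goal(385,-261.8,212,23.4)
p,d=manip.read_camera('side')
cv2.imwrite('pics/s7.png',cv2.resize(np.ascontiguousarray(p[150:270,190:330,::-1]),None,fx=5,fy=5,interpolation=cv2.INTER_CUBIC))"
```

```text
time_s: 15.2
ee_pos: [581.3, -254.0, 165.5]
orientation: [-3.075, -0.636, 0.003]
wrist_force: [-1.6, -1.1, -1.8]
gripper_width: 23.3
t 15.25 tcp [ 581.32 -253.95  165.51] F [-0.87 -0.64 -1.7 ] M [-0.013  0.002  0.023] w 23.2
time_s: 16.25
ee_pos: [581.8, -254.3, 213.6]
orientation: [-3.076, -0.636, 0.001]
wrist_force: [0.9, -0.6, -1.8]
gripper_width: 23.5
t 16.35 tcp [ 581.4  -254.01  212.56] F [ 0.34 -0.44 -1.84] M [ 0.002 -0.002  0.007] w 23.3
t 16.35 tcp [ 581.4  -254.01  212.56] toolx yaw 23.36 tilt [-0.0019  0.0016 -1.    ] w 23.3 F [-0.01 -0.71 -2.17] M [0.044 0.005 0.033]
slide cm [-18.34   -7.071   0.093] turn z -0.04
```

View pics/s7.png

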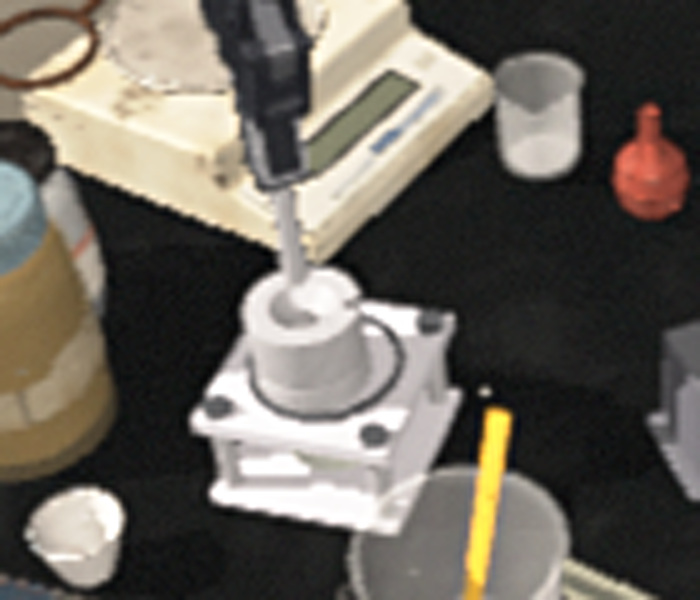

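The side view shows the plunger clear of the die and upright. Next I go back over the rest block.

```bash
python3 -m crank '{"gripper":[0.7,0.7,0.7,0.7,0.7,0.7,0.7,0.7,0.7],"slide":[[-3,-1.2,0],[-7,-2.7,0],[-11,-4.3,0],[-14.5,-5.6,0],[-16.8,-6.5,0],[-18,-7,0.1],[-18.34,-7.07,0.1],[-18.34,-7.07,0.1],[-18.34,-7.07,0.1]],"turn":[[0,0,0],[0,0,0],[0,0,0],[0,0,0],[0,0,0],[0,0,0],[0,0,0],[0,0,0],[0,0,0]]}'
python3 -c "
from h import *
goal(385,-261.8,168,23.4)
p,d=manip.read_camera('wrist')
cv2.imwrite('pics/w8.png',cv2.resize(np.ascontiguousarray(p[120:380,180:460,::-1]),None,fx=2.3,fy=2.3))"
```

```text
time_s: 17.3
ee_pos: [386.0, -262.0, 211.8]
orientation: [-3.075, -0.636, 0.002]
wrist_force: [-0.2, -0.4, -2.6]
gripper_width: 23.3
t 17.3 tcp [ 385.98 -262.05  211.79] toolx yaw 23.38 tilt [-0.0017  0.0014 -1.    ] w 23.3 F [-0.18 -0.37 -2.59] M [0.03  0.019 0.023]
slide cm [-0.076 -0.053  4.379] turn z -0.02
```

View pics/w8.png

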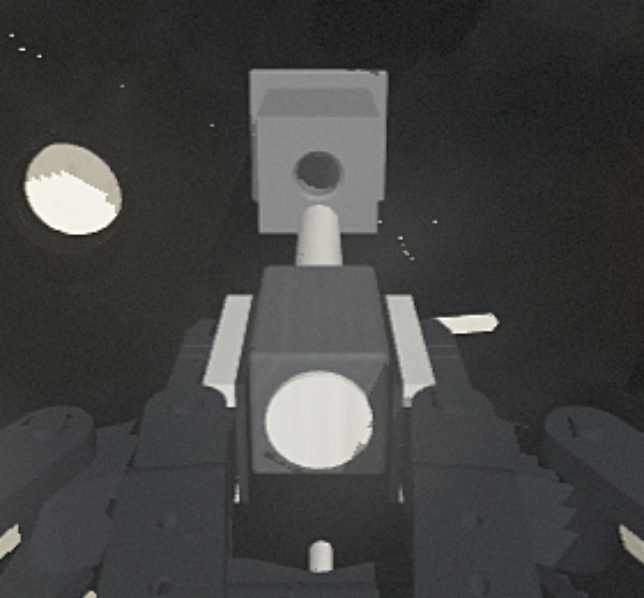

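The shank (px 319) is laterally in line with the hole (px 318). I correct the 0.9 mm offset and descend to just above the mouth.

```bash
python3 -m crank '{"gripper":[0.7,0.7,0.7,0.7,0.7,0.7,0.7],"slide":[[-0.08,-0.05,1],[-0.08,-0.05,2.2],[-0.08,-0.05,3.4],[-0.08,-0.05,4.2],[-0.08,-0.05,4.5],[-0.08,-0.05,4.5],[-0.08,-0.05,4.5]],"turn":[[0,0,0],[0,0,0],[0,0,0],[0,0,0],[0,0,0],[0,0,0],[0,0,0]]}'
python3 -c "
from h import *
goal(385.04,-261.83,164,23.4)"

```

```text
time_s: 18.05
ee_pos: [385.2, -261.9, 166.9]
orientation: [-3.075, -0.637, 0.002]
wrist_force: [-0.0, -0.1, -1.2]
gripper_width: 23.6
t 18.05 tcp [ 385.16 -261.88  166.94] toolx yaw 23.39 tilt [-0.0015  0.0012 -1.    ] w 23.6 F [-0.01 -0.1  -1.16] M [-0.058  0.005 -0.014]
slide cm [-0.008 -0.009  0.294] turn z -0.01
```

```bash
python3 -m crank '{"gripper":[0.7,0.7,0.7,0.7,0.7,0.7],"slide":[[-0.01,-0.01,0.2],[-0.01,-0.01,0.4],[-0.01,-0.01,0.6],[-0.01,-0.01,0.7],[-0.01,-0.01,0.8],[-0.01,-0.01,0.9]],"turn":[[0,0,0],[0,0,0],[0,0,0],[0,0,0],[0,0,0],[0,0,0]]}'
python3 -c "from h import *;avg(1)"
python3 -m crank '{"gripper":[0.7,0.7,0.7,0.7,0.7,0.7],"slide":[[0,0,0.1],[0,0,0.2],[0,0,0.35],[0,0,0.5],[0,0,0.65],[0,0,0.8]],"turn":[[0,0,0],[0,0,0],[0,0,0],[0,0,0],[0,0,0],[0,0,0]]}'
python3 -c "from h import *;avg(1)"
```

```text
time_s: 18.65
ee_pos: [385.0, -261.8, 157.9]
orientation: [-3.075, -0.637, 0.002]
wrist_force: [-0.2, 1.2, -2.1]
gripper_width: 23.7
t 18.7 tcp [ 384.97 -261.78  157.75] F [-0.57  0.29 -1.86] M [0.001 0.003 0.02 ] w 22.8
time_s: 19.3
ee_pos: [385.0, -261.8, 149.6]
orientation: [-3.075, -0.637, 0.002]
wrist_force: [0.7, 0.9, -1.3]
gripper_width: 23.3
t 19.35 tcp [ 384.86 -261.7   149.41] F [ 0.33  0.27 -2.25] M [0.002 0.006 0.011] w 23.3
```

Tip is about 10 mm into the hole without contact. Continuing down.

```bash
python3 -m crank '{"gripper":[0.7,0.7,0.7,0.7,0.7,0.7,0.7,0.7],"slide":[[0.01,0.01,0.3],[0.01,0.01,0.7],[0.01,0.01,1.1],[0.01,0.01,1.5],[0.01,0.01,1.9],[0.01,0.01,2.2],[0.01,0.01,2.5],[0.01,0.01,2.5]],"turn":[[0,0,0],[0,0,0],[0,0,0],[0,0,0],[0,0,0],[0,0,0],[0,0,0],[0,0,0]]}'
python3 -c "from h import *;avg(1)"
python3 -m crank '{"gripper":[0.7,0.7,0.7,0.7,0.7,0.7],"slide":[[0,0,0.3],[0,0,0.6],[0,0,0.9],[0,0,1.2],[0,0,1.5],[0,0,1.7]],"turn":[[0,0,0],[0,0,0],[0,0,0],[0,0,0],[0,0,0],[0,0,0]]}'
python3 -c "from h import *;avg(1);goal(385.04,-261.83,98.5,23.4)"
```

```text
time_s: 20.15
ee_pos: [384.8, -261.6, 124.1]
orientation: [-3.074, -0.636, 0.003]
wrist_force: [0.1, 0.3, -2.7]
gripper_width: 23.5
t 20.2 tcp [ 384.9  -261.69  124.28] F [-0.07  0.15 -2.5 ] M [ 0.005  0.009 -0.002] w 23.1
time_s: 20.8
ee_pos: [384.8, -261.6, 106.9]
orientation: [-3.074, -0.636, 0.003]
wrist_force: [-1.1, -0.3, -1.5]
gripper_width: 23.4
t 20.85 tcp [ 384.75 -261.55  106.78] F [-0.43 -0.24 -2.32] M [-0.011 -0.012  0.001] w 23.5
t 20.85 tcp [ 384.75 -261.55  106.78] toolx yaw 23.39 tilt [-0.0025  0.0021 -1.    ] w 23.5 F [ 0.23 -0.22 -3.09] M [-0.018 -0.017  0.043]
slide cm [0.016 0.04  0.828] turn z -0.01
```

```bash
python3 -m crank '{"gripper":[0.7,0.7,0.7,0.7,0.7],"slide":[[0.01,0.02,0.2],[0.01,0.03,0.4],[0.01,0.03,0.6],[0.01,0.03,0.7],[0.01,0.03,0.77]],"turn":[[0,0,0],[0,0,0],[0,0,0],[0,0,0],[0,0,0]]}'
python3 -c "from h import *;avg(1)"
python3 -m crank '{"gripper":[0.7,0.7,0.7],"slide":[[0,0,0.05],[0,0,0.1],[0,0,0.12]],"turn":[[0,0,0],[0,0,0],[0,0,0]]}'
python3 -c "from h import *;avg(1)"
```

```text
time_s: 21.35
ee_pos: [384.9, -261.7, 99.0]
orientation: [-3.074, -0.636, 0.003]
wrist_force: [0.5, 0.3, -2.4]
gripper_width: 23.8
t 21.4 tcp [ 384.92 -261.73   98.95] F [ 0.19  0.52 -2.04] M [ 0.001 -0.004 -0.   ] w 23.1
time_s: 21.7
ee_pos: [384.9, -261.7, 97.8]
orientation: [-3.074, -0.636, 0.003]
wrist_force: [-1.7, 0.7, 4.5]
gripper_width: 23.3
t 21.75 tcp [ 384.93 -261.74   97.81] F [-0.92  0.71  2.18] M [0.056 0.076 0.019] w 23.4
```

It is seated: contact at the same height at which it was picked up. I open and back off.

```bash
python3 -m crank '{"gripper":[0.4,0.3,0.15,0,0,0],"slide":[[0,0,0],[0,0,0],[0,0,0],[0,0,0],[0,0,0],[0,0,0]],"turn":[[0,0,0],[0,0,0],[0,0,0],[0,0,0],[0,0,0],[0,0,0]]}' 20
python3 -c "
from h import *
avg(1)
p,d=manip.read_camera('wrist');cv2.imwrite('pics/w9.png',cv2.resize(p[150:,200:440,::-1],None,fx=2.4,fy=2.4))"
```

```text
time_s: 22.35
ee_pos: [384.9, -261.8, 97.8]
orientation: [-3.074, -0.636, 0.003]
wrist_force: [-0.4, -0.0, -0.1]
gripper_width: 42.6
t 22.4 tcp [ 384.93 -261.76   97.83] F [-0.22 -0.17 -0.19] M [-0.003 -0.021 -0.007] w 42.8
```

View pics/w9.png

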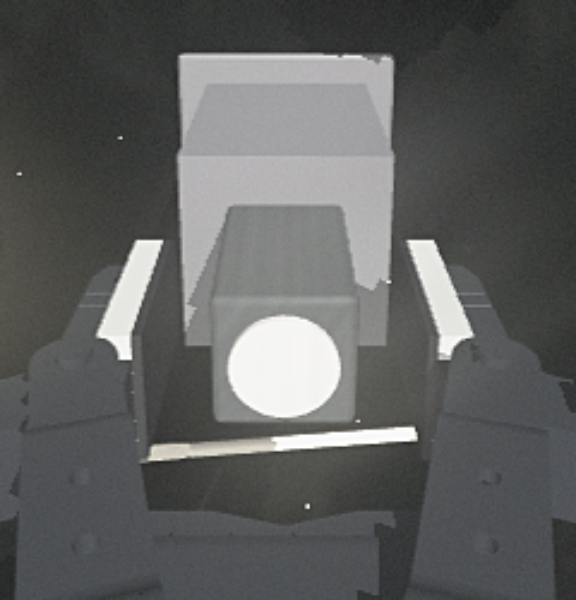

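The pads are clear on both sides and the head sits exactly as in the view before the grasp. I raise the arm and check.

```bash
python3 -m crank '{"gripper":[0,0,0,0,0,0,0,0,0],"slide":[[0,0,-1],[0,0,-3],[0,0,-6],[0,0,-9],[0,0,-11],[0,0,-12],[0,0,-12],[0,0,-12],[0,0,-12]],"turn":[[0,0,0],[0,0,0],[0,0,0],[0,0,0],[0,0,0],[0,0,0],[0,0,0],[0,0,0],[0,0,0]]}'
python3 - <<'E'
from h import *
goal(385,-261.8,212,23.4)
ims=[]
for n in('top','side'):
    c=manip.get_calibration(n);p,d=manip.read_camera(n);P=cloud(c,d);g=d>0
    for z0,z1,r in((98,112,30),(58,72,45)):
        m=g&(np.hypot(P[...,0]-384,P[...,1]+261)<r)&(P[...,2]>z0)&(P[...,2]<z1);q=P[m]
        if len(q): rr=cv2.minAreaRect(q[:,:2].astype(np.float32));print(n,len(q),q.mean(0).round(1),np.round(rr[0],1),np.round(rr[1],1),round(rr[2],1))
    if n=='side':
        a=[cv2.resize(np.ascontiguousarray(q[222:262,225:290,::-1]),None,fx=6,fy=8,interpolation=cv2.INTER_CUBIC) for q in (np.load('side0.npz')['p'],p)]
        cv2.imwrite('pics/s10.png',np.hstack(a)); cv2.imwrite('pics/s10b.png',cv2.resize(p[150:290,200:440,::-1],None,fx=3.3,fy=3.3,interpolation=cv2.INTER_CUBIC))
        # bystanders unchanged?
        p0=np.load('side0.npz')['p']; 
E
```

```text
time_s: 23.35
ee_pos: [384.8, -261.6, 216.8]
orientation: [-3.072, -0.636, 0.005]
wrist_force: [-0.0, 0.3, 0.4]
gripper_width: 42.6
t 23.35 tcp [ 384.78 -261.61  216.81] toolx yaw 23.39 tilt [-0.0039  0.0034 -1.    ] w 42.6 F [-0.01  0.25  0.43] M [-0.009 -0.07   0.014]
slide cm [0.014 0.029 0.481] turn z -0.01
side 93 [ 384.1 -257.7  104. ] [ 384.1 -260.4] [23.9 26.8] 22.1
side 190 [ 385.1 -251.5   64. ] [ 384.2 -260.9] [44.9 48. ] 23.4
```

View pics/s10.png

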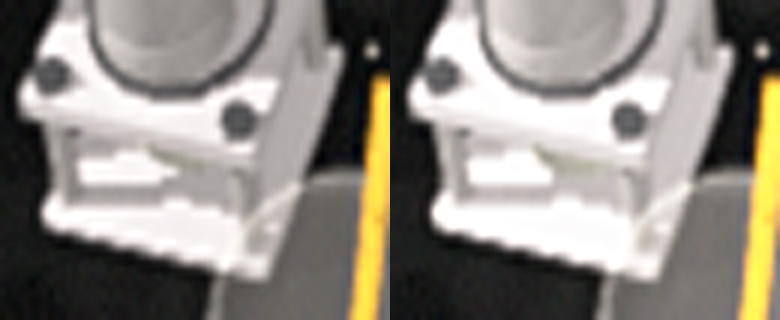

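View pics/s10b.png

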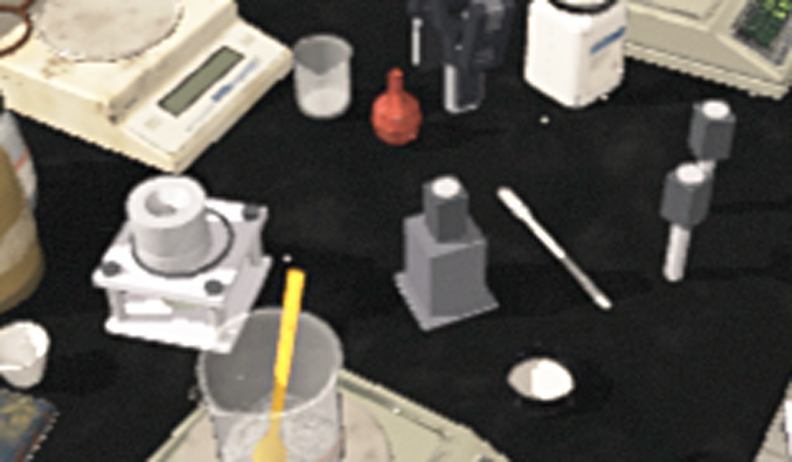

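The head is at the same height and place as at the start (side mean z 104.0 against 103.9), the cup is still sunk, and the bystanders look undisturbed. I hand in.

```bash
python3 -c "
from rig import manip
print(manip.hand_in(), manip.get_state()['time_s'])"
```

```text
the job is handed in; nothing more can be done
the job is handed in; nothing more can be done
```

I pushed the pellet out of the die with the plunger and put the plunger back in its rest block, then handed the job in at about 23.5 s. The hand-in reports no verdict.

**Pushing:** I felt one light side touch of about 2 N on the way into the bore and centred on it. The pellet slid at about 4–5 N, and the push force fell to zero with the tip about 61 mm above the work surface.

**Last checks:**
- **Plunger:** it met the block at the pick-up height (TCP z 97.8 mm). In the side camera its head came out within 0.5 mm of where it started (z 104.0 against 103.9).
- **Cup:** it looks sunk compared with the first picture. I judged this by eye from about one pixel plus the force drop, so it is not a measured depth, and the pellet itself was not seen.
- **Gripper:** it was open and about 120 mm above the block, with wrist force near zero.
- **Bystanders:** beaker and bulb look unmoved in the side picture; I did not measure them or check the crucible separately.
- **Failed or disagreed:** the last top-camera check of the head gave no points, probably because the arm hid it. The wrist camera's positions were about 2–3 mm off from the other two cameras, so I relied on those two and on the forces.
- **Peak force:** I only read forces at the end of each move and in the pauses after it. The largest reading on the plunger was about 6–7 N, when it was seated back on the block; a short peak in between would not have shown.

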